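# Hold the distributor arm at its third well

## Task

The distributor's swing arm has to stand over its third well, but a small dropper bottle has been left on the round deck in the arm's path. Lift the bottle off and stand it upright on the bench clear of the deck; then turn the arm by its knob, clockwise seen from above, counting three clicks from home and not running past the third. The arm springs home if let go, so finish while still holding the knob steady at the third click, leave the bottle standing, and do not push the other things about.

Things in the scene. Friction and masses are not known exactly. Their poses are not given: they have to be found in the camera images.
- distributor: Distributor, fixed: round metal deck 230 mm across, 12 mm high, grey column (60 mm across at its foot, 34 mm high) at its centre. Six dark flush 17 mm wells on an 82 mm radius, 20 deg apart. Origin: centre of the underside, on the arm's vertical axis. Seen from above, in its frame the arm at home points 240 deg anticlockwise from +x, well k lies at 240 - 20k deg; third well on its -x axis.
- index_arm (a joint): Swing arm angle (rad): 0 at home on its stop, growing clockwise from above to 2.09. Click k (spout over well k) is at 0.349k; the third is 1.047. A spring pulls home with 0.12 to 0.14 N m everywhere; the detent adds up to 0.10 N m, resisting just after each click and helping just before the next, so resistance dips, then rises at each click. Let go, the arm runs home.
- knob_grip (a point): Middle of the knob, on the arm's vertical turning axis, 66 mm above the bench. The knob is an upright black bar on the arm: 60 mm long, 14 mm wide, sides exposed from z = 46 to 79 mm. This point's x axis points along bar and arm towards the spout, z up; pinch the bar across its 14 mm width. Bar and arm turn together.
- spout_tip (a point): Tip of the white spout below the arm's end, 82 mm from the turning axis, 21 mm above the bench. The steel arm is 14 mm wide (19 mm at the end boss), spans z = 34 to 48 mm and reaches 92 mm from the axis.
- dropper_bottle: Bottle in the way: round dropper bottle 34 mm across, 78 mm tall (body up to 62 mm, then a cap 20 mm across), about 60 g. It stands on the deck (base at z = 12 mm) in the arm's path, near the second and third wells. Origin: centre of its underside, z up. The bench left of the deck, x = 0.40 to 0.55, y = 0.27 to 0.34, is always empty.
- petri_dish: Bystander: flat covered dish, 61 mm across, 12 mm high, lying on the deck behind the column, out of the arm's way. Origin: centre of its underside.
- beaker: Bystander: clear beaker 59 mm across, 70 mm tall, on the bench to the right, nearer the robot. Origin: centre of its underside.
- tape_roll_yellow: Bystander: roll of tape 75 mm across, 19 mm high, lying on the bench to the right. Origin: centre of its underside.
- film_box: Bystander: carton 55 x 120 x 50 mm, on the bench at the back left. Origin: centre of its underside.
- amber_bottle: Bystander: brown bottle 58 mm across, 112 mm tall, on the bench at the back. Origin: centre of its underside.
There are look-alikes about, which are no part of the job. There is more than one size of the distributor; the job needs the larger.

How it is judged:
By the outcome, as a careful person would: the job done as asked, in the order asked, and still so for the second after the job is handed in, while the arm keeps its last pose, push and grip.
It also fails if it takes over 53 s, if anything falls off the work surface, if the arm or the gripper's body presses on something with over 40 N, if the wrist force passes 120 N, or if a joint passes its speed limit or range.

## Robot

A 6-joint arm with a two-finger parallel gripper is mounted at the origin on the work surface; the furniture and walls round the work are solid. World frame = base frame: x ahead of the robot, y to its left, z up, the work surface at z = 0. Lengths are in m, angles in rad, forces in N, time in s.
With the tool pointing down it reaches from about 0.25 to 0.775 m from the base axis. Payload 4 kg.
Tool frame: the origin (TCP) lies at the very end of the fingers, on their centre line; the grasp point (between the pads) lies 19 mm behind it; z points along the fingers, y is the direction in which the jaws open and shut (so a half turn about z gives the same grasp; the last joint's range is limited). The gripper opens to 94 mm and grips with 3 to 60 N. Pads are 16 mm wide; open, the fingers measure 119 mm over their backs; the gripper's body (75 mm by 177 mm) begins 78 mm behind the grasp point.
Start: joints at [1.21, 0.087, 1.371, -0, 1.684, -0.103], TCP at [0.14, 0.532, 0.206] pointing down, gripper open.
Joint ranges: [-3.1, 3.1], [-0.76, 2.03], [0.27, 2.55], [-1.08, 4.22], [0.17, 2.65], [-2.57, 2.57]. Speed limits (rad/s): [2.79, 2.79, 3.14, 3.14, 3.14, 3.14].

## Interface

Orientations are given as [roll, pitch, yaw] about the fixed x, y, z axes, in that order (R = Rz(yaw) Ry(pitch) Rx(roll)).
In Python, from bench import robot, snapshot, calibration gives the robot as it stands. The module is installed in compiled form; this text tells all that it offers.
- The arm moves only by the tool servo_tool, never from a script. Its argument "series" is text: rows parted by semicolons, each of 5 numbers parted by spaces: the closure, from -1 (fully open) to 1 (shut), then the shift along the tool's x, y, z in cm, then the turn about the tool's z in rad. A call has 1 to 20 rows; each row is the pose to reach, as a shift and turn from the pose commanded when the call began, along the tool's axes at that moment; what a row does not reach only later rows make up. A row lasts 1/12 s, in which the tool goes at most 41.7 mm and 7.16 degrees, less where a joint would pass 70% of its speed; a pose out of reach is approached as far as the arm can. A call with a gripper value outside its range is refused whole. The fingers move at their own pace and stop on an object; the grip force is fixed at half the most. Time passes only in rows, so rows that repeat a pose let the fingers close. It gives the time, the measured TCP pose, the force and the opening at its end, in the units of the state.
- robot.get_obs(): the state, without advancing time (a new reading comes with each control period).
- snapshot(name): name is "scene" or "top"; returns (picture, depth): 384x512x3 uint8, red, green, blue; 384x512 float32, m along the optical axis (not along the pixel's ray), 0 where there is no reading.
- calibration(name): a dict with "fx", "fy", "cx", "cy" (pixels), "rvec" (rotation vector, rad) and "tvec" (3), from world to camera coordinates, as OpenCV has them. Camera axes: x right, y down, z forward; pixel columns grow to the right and rows downward; lengths in m; the calibration is good to about 2 mm. A picture is of the moment at which its call begins. calibration takes no time and is no camera call.
- robot.close_job(): hands the job in, once; it reports no verdict.
The state is a dict: "time": time; "joint_positions": joint angles; "qvel": joint speeds; "joint_torque": joint torques, N m; "tool_pos": TCP position; "ee_rot": TCP orientation; "wrist_force": force on the tool from outside, world axes, zero at the start; "wrist_torque": the same for the moment, N m; "width": finger opening in m.
Only numpy, scipy, OpenCV 4.12 (cv2) and the standard library are available. Lean on these libraries where they do the work, as an engineer would, in place of code of your own. Each camera call takes 0.05 s, during which the arm holds its last target. There are 200 camera calls.

## Working session

There is one attempt and no reset: what is moved stays moved. The work goes in short steps, Python scripts to look and compute and a tool call to move; the robot and the scene stay as the last step left them, time stands still between calls to the robot, and variables do not carry over. Pictures are saved under pics/ and viewed, about 8 in all and at most 12, crops included, and the job is handed in when it is done.

Besides the shell and the picture viewer there is one more tool, called as name(argument=value, ...), one argument or row to a line, values as JSON. servo_tool: Moves the arm, as the interface text tells. Its arguments: {"type":"object","properties":{"series":{"type":"string"}},"required":["series"]}

```bash
mkdir -p pics; cat > h.py <<'E'
import numpy as np,cv2
from bench import robot,snapshot,calibration
def world(name,depth):
    c=calibration(name);R,_=cv2.Rodrigues(np.array(c["rvec"],float));t=np.array(c["tvec"],float).ravel()
    v,u=np.mgrid[:384,:512]
    p=np.stack([(u-c["cx"])/c["fx"]*depth,(v-c["cy"])/c["fy"]*depth,depth],-1)
    return (p-t)@R
def project(name,P):
    c=calibration(name);K=np.array([[c["fx"],0,c["cx"]],[0,c["fy"],c["cy"]],[0,0,1.]])
    return cv2.projectPoints(np.array(P,float).reshape(-1,3),np.array(c["rvec"],float),np.array(c["tvec"],float),K,None)[0].reshape(-1,2)
def save(n,img,s=1):
    cv2.imwrite(f"pics/{n}.png",cv2.resize(img[...,::-1],None,fx=s,fy=s,interpolation=cv2.INTER_CUBIC))
E
python3 - <<'E'
from h import *
for n in("top","scene"):
    i,d=snapshot(n);save(n+"0",i,1.5);np.savez(n+"0.npz",i=i,d=d,w=world(n,d))
print(robot.get_obs())
E
```

```text
{'time': 0.1, 'joint_positions': array([ 1.20992066e+00,  8.78921647e-02,  1.37207746e+00, -1.30278842e-05,
        1.68361703e+00, -1.03140398e-01]), 'qvel': array([-0.00122305, -0.00063089, -0.00408404, -0.00081437, -0.00059811,
        0.00071511]), 'joint_torque': array([ 1.35053251e-03, -3.41252589e+01, -3.03301191e+01,  7.19220447e-02,
        3.03593301e-02, -1.15188182e-04]), 'tool_pos': array([0.14004557, 0.53136165, 0.2044282 ]), 'ee_rot': array([-3.13960792e+00, -1.92418007e-04,  2.88385574e+00]), 'wrist_force': array([-0.00840507,  0.00403265, -1.0611495 ]), 'wrist_torque': array([ 0.02411532, -0.06012516,  0.01623369]), 'width': 0.09376373398544835}
```

View pics/top0.png

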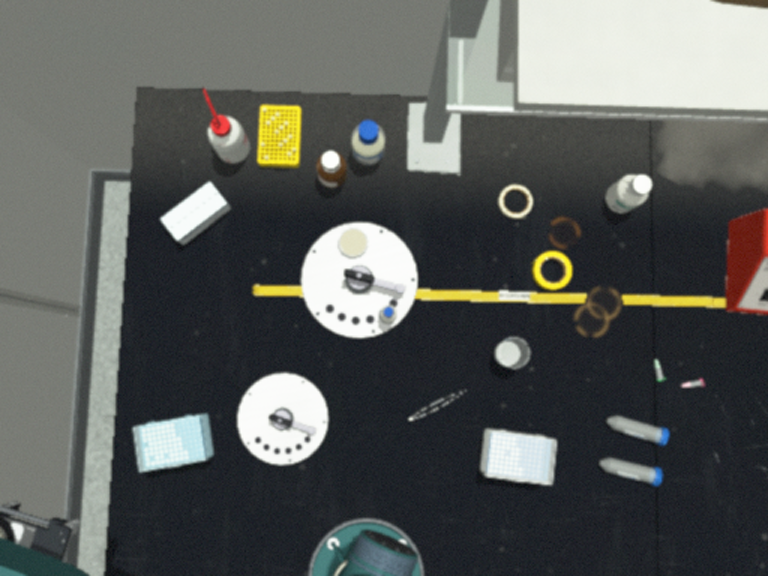

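View pics/scene0.png

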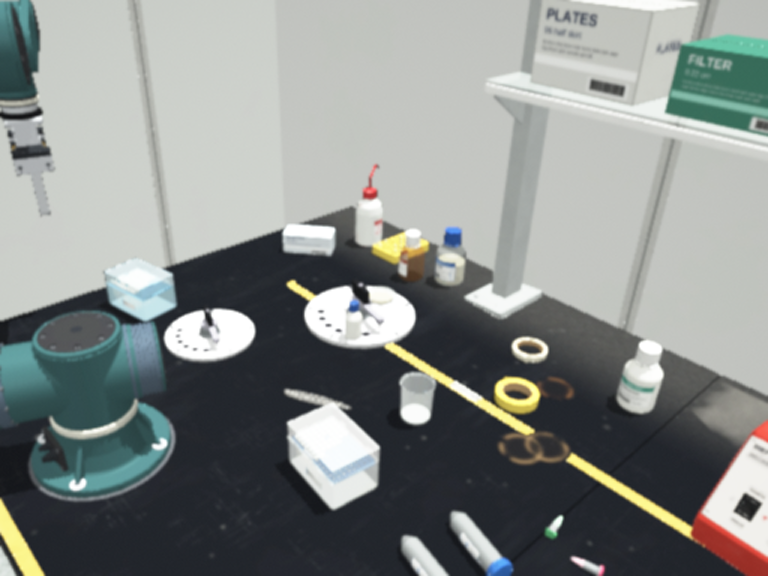

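```bash
python3 - <<'E'
from h import *
z=np.load("top0.npz");i,d,w=z["i"],z["d"],z["w"]
c=i[135:235,185:295];save("crop1",c,6)
# deck: white pixels at z~12mm
v,u=np.mgrid[:384,:512]
roi=(u>190)&(u<290)&(v>140)&(v<232)
def pos(m):return w[m]
m=roi&(i.min(2)>150)&(abs(w[...,2]-.012)<.008)
pts=cv2.findNonZero(m.astype(np.uint8));print(len(pts))
hull=cv2.convexHull(pts);e=cv2.fitEllipse(hull);print(e)
P=w[m];xy=P[:,:2];H=cv2.convexHull(xy.astype(np.float32))
(cx,cy),r=cv2.minEnclosingCircle(H);print("deck",cx,cy,r,np.median(P[:,2]))
A=np.c_[2*H[:,0],np.ones(len(H))];s=np.linalg.lstsq(A,(H[:,0]**2).sum(1),rcond=None)[0];print("LSQ",s[:2],np.sqrt(s[2]+s[:2]@s[:2]))
for n,lo,hi in(("arm",.042,.054),("knob",.068,.084),("caps",.084,.1)):
    m=roi&(w[...,2]>lo)&(w[...,2]<hi)
    k,lab,st,ce=cv2.connectedComponentsWithStats(m.astype(np.uint8))
    for j in range(1,k):
        if st[j,4]>4:
            q=w[lab==j];mu=q.mean(0);U,S,V=np.linalg.svd(q[:,:2]-q[:,:2].mean(0));print(n,st[j,4],ce[j],mu.round(4),np.degrees(np.arctan2(*V[0][::-1])),q.min(0).round(3),q.max(0).round(3))
# wells
m=roi&(i.max(2)<70)&(abs(w[...,2]-.012)<.008)
k,lab,st,ce=cv2.connectedComponentsWithStats(m.astype(np.uint8))
for j in range(1,k):
    if 6<st[j,4]<80:
        q=w[lab==j].mean(0);print("well",st[j,4],ce[j]*1.5,q.round(4),np.hypot(*(q[:2]-s[:2])),np.degrees(np.arctan2(*(q[:2]-s[:2])[::-1])))
E
```

```text
3638
((239.2355499267578, 186.42514038085938), (76.20186614990234, 76.9030990600586), 73.69254302978516)
deck 0.5742568373680115 0.030719896778464317 0.11542687565088272 0.011651174995931126
LSQ [0.57349264 0.03065472] 0.114076359783656
arm 34 [240.5        179.29411765] [0.589 0.027 0.046] 77.516406786012 [0.581 0.011 0.042] [0.596 0.046 0.05 ]
arm 51 [238.09803922 188.84313725] [0.5608 0.0332 0.0467] -104.22051691602562 [0.551 0.016 0.042] [0.569 0.051 0.053]
arm 100 [259.4  190.08] [ 0.5589 -0.0286  0.0466] 78.02027538145863 [ 0.545 -0.057  0.042] [0.57  0.007 0.053]
knob 105 [239.00952381 183.35238095] [0.5729 0.0305 0.0776] -103.4592589151979 [0.561 0.002 0.068] [0.585 0.059 0.083]
knob 5 [258.8 211.6] [ 0.4945 -0.0278  0.0724] 98.37233869167386 [ 0.493 -0.031  0.069] [ 0.496 -0.023  0.081]
caps 35 [258.68571429 207.65714286] [ 0.5043 -0.0267  0.0891] -135.99674625888784 [ 0.495 -0.036  0.084] [ 0.512 -0.019  0.094]
```

View pics/crop1.png

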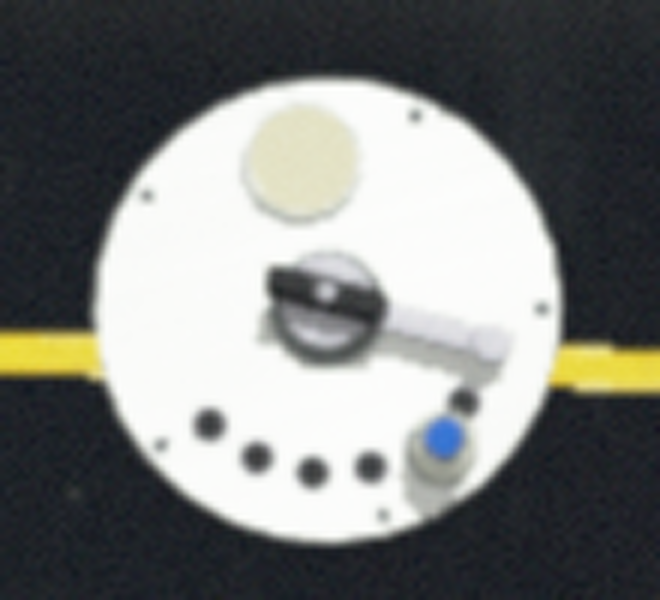

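Larger distributor (deck radius ≈115 mm, at px (359,280)) is the one with the bottle. The one at (283,419) is the smaller look-alike. The crop confirms the blue-capped bottle between wells 1 and 3, with the arm at home pointing -103° in the world frame. Going above the bottle now.

servo_tool(
  series="-0.28 -1 -1 0 0.02; -0.28 -4 -3.5 0 0.06; -0.28 -7 -6.3 0 0.1; -0.28 -10 -9 0 0.15; -0.28 -13 -12 0 0.2; -0.28 -16 -14.5 0 0.24; -0.28 -19 -17 0 0.28; -0.28 -22 -20 0 0.32; -0.28 -25 -22.5 0 0.36; -0.28 -28 -25 0 0.4; -0.28 -31 -28 0 0.44; -0.28 -34 -31 0 0.48; -0.28 -37 -33.5 0 0.52; -0.28 -40 -36 0 0.55; -0.28 -43 -39 0 0.58; -0.28 -46 -41.5 0 0.6; -0.28 -48 -43.5 0 0.61; -0.28 -49.4 -44.7 0 0.61; -0.28 -49.4 -44.7 0 0.61; -0.28 -49.4 -44.7 0 0.61",
)

```text
time: 1.77
tool_pos: [0.5032, -0.0273, 0.2048]
ee_rot: [-3.141, -0.002, 2.271]
wrist_force: [-0.5, 0.9, 0.4]
width: 0.06
```

servo_tool(
  series="-0.28 0 0 2 0; -0.28 0 0 5 0; -0.28 0 0 8 0; -0.28 0 0 11 0; -0.28 0 0 13.5 0; -0.28 0 0 15.5 0; -0.28 0 0 16.7 0; -0.28 0 0 17.3 0; -0.28 0 0 17.3 0; -0.28 0 0 17.3 0; -0.28 0 0 17.3 0",
)

```text
time: 2.68
tool_pos: [0.5052, -0.0263, 0.0343]
ee_rot: [3.139, 0.002, 2.274]
wrist_force: [0.1, -0.2, 1.1]
width: 0.0602
```

```bash
python3 - <<'E'
from h import *
i,d=snapshot("scene");save("s1",i[160:270,150:320],4)
print(robot.get_obs()["tool_pos"])
E
```

```text
[ 0.50524882 -0.02641961  0.03428775]
```

View pics/s1.png

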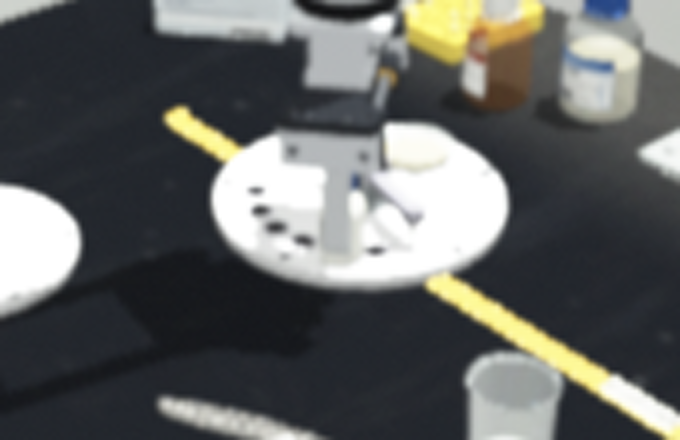

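The bottle (crop px (357,190)) stands upright between the fingers, with the steel arm clear at (400,195). Closing and lifting.

servo_tool(
  series="0 0 0 0 0; 0.3 0 0 0 0; 0.5 0 0 0 0; 0.7 0 0 0 0; 0.7 0 0 0 0; 0.7 0 0 0 0; 0.7 0 0 0 0; 0.7 0 0 -0.5 0; 0.7 0 0 -1.5 0; 0.7 0 0 -3 0; 0.7 0 0 -5 0; 0.7 0 0 -7.5 0; 0.7 0 0 -10 0; 0.7 0 0 -12 0; 0.7 0 0 -13 0; 0.7 0 0 -13 0; 0.7 0 0 -13 0",
)

```text
time: 4.15
tool_pos: [0.5041, -0.0262, 0.1625]
ee_rot: [3.141, 0.0, 2.274]
wrist_force: [-0.0, 0.4, -1.6]
width: 0.0327
```

servo_tool(
  series="0.7 0.8 0.6 0 0; 0.7 2.5 1.8 0 0; 0.7 4.5 3.2 0 0; 0.7 7 5 0 0; 0.7 9.5 6.7 0 0; 0.7 12 8.5 0 0; 0.7 14.5 10.3 0 0; 0.7 17 12 0 0; 0.7 19.5 13.8 0 0; 0.7 22 15.6 0 0; 0.7 24 17 0 0; 0.7 25.7 18.2 0 0; 0.7 26.7 18.9 0 0; 0.7 27.1 19.2 0 0; 0.7 27.1 19.2 0 0; 0.7 27.1 19.2 0 0; 0.7 27.1 19.2 0 0",
)

```text
time: 5.57
tool_pos: [0.4753, 0.3035, 0.1622]
ee_rot: [-3.141, 0.0, 2.273]
wrist_force: [0.6, 0.7, -1.0]
width: 0.0331
```

servo_tool(
  series="0.7 0 0 1 0; 0.7 0 0 3 0; 0.7 0 0 5.5 0; 0.7 0 0 8 0; 0.7 0 0 10 0; 0.7 0 0 11.5 0; 0.7 0 0 12.5 0; 0.7 0 0 13 0; 0.7 0 0 13.3 0; 0.7 0 0 13.5 0; 0.7 0 0 13.5 0; 0.7 0 0 13.5 0; 0.7 0 0 13.5 0; 0.7 0 0 13.5 0",
)

```text
time: 6.73
tool_pos: [0.4757, 0.3049, 0.0283]
ee_rot: [3.14, 0.0, 2.274]
wrist_force: [-0.2, 0.5, 0.0]
width: 0.0328
```

Still about 6 mm to go; ease down to contact.

servo_tool(
  series="0.7 0 0 0.1 0; 0.7 0 0 0.2 0; 0.7 0 0 0.3 0; 0.7 0 0 0.4 0; 0.7 0 0 0.4 0; 0.7 0 0 0.5 0; 0.7 0 0 0.5 0; 0.7 0 0 0.55 0; 0.7 0 0 0.55 0; 0.7 0 0 0.55 0; 0.7 0 0 0.55 0; 0.7 0 0 0.55 0",
)

```text
time: 7.73
tool_pos: [0.4753, 0.3046, 0.0221]
ee_rot: [3.141, -0.0, 2.274]
wrist_force: [0.4, -0.2, -1.0]
width: 0.033
```

servo_tool(
  series="0.7 0 0 0.05 0; 0.7 0 0 0.1 0; 0.7 0 0 0.1 0; 0.7 0 0 0.15 0; 0.7 0 0 0.15 0; 0.7 0 0 0.15 0; 0.7 0 0 0.15 0",
)

```text
time: 8.32
tool_pos: [0.4752, 0.3046, 0.0208]
ee_rot: [3.141, -0.0, 2.274]
wrist_force: [-1.1, -0.8, 1.2]
width: 0.0329
```

```bash
python3 - <<'E'
from h import *
o=robot.get_obs();print(o["tool_pos"],o["wrist_force"])
i,d=snapshot("scene");p=project("scene",[o["tool_pos"]])[0];print(p)
x,y=map(int,p);x0,y0=max(x-50,0),max(y-60,0);print(x0,y0);save("s2",i[y0:y0+90,x0:x0+110],6)
E
```

```text
[0.47522143 0.3045668  0.02075728] [-1.08337659 -0.77905056  1.19478137]
[164.59170187 182.58284857]
114 122
```

View pics/s2.png

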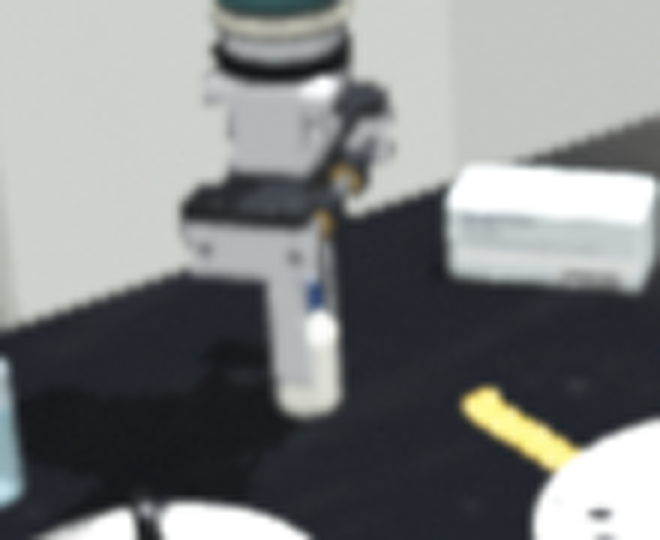

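The bottle is upright in the fingers, its base apparently on the bench near crop px (310,410). A small probe down to confirm contact.

servo_tool(
  series="0.7 0 0 0.1 0; 0.7 0 0 0.1 0; 0.7 0 0 0.2 0; 0.7 0 0 0.2 0; 0.7 0 0 0.2 0",
)

```text
time: 8.78
tool_pos: [0.4753, 0.3046, 0.0207]
ee_rot: [3.141, 0.0, 2.274]
wrist_force: [-4.5, -1.9, 10.1]
width: 0.033
```

In contact (10 N). Relieve, release, rise.

servo_tool(
  series="0.7 0 0 -0.1 0; 0.7 0 0 -0.2 0; 0.7 0 0 -0.2 0; 0.5 0 0 -0.2 0; 0.1 0 0 -0.2 0; -0.28 0 0 -0.2 0; -0.28 0 0 -0.2 0; -0.28 0 0 -0.2 0; -0.28 0 0 -0.2 0; -0.28 0 0 -1 0; -0.28 0 0 -3 0; -0.28 0 0 -6 0; -0.28 0 0 -9 0; -0.28 0 0 -12 0; -0.28 0 0 -14 0; -0.28 0 0 -15 0; -0.28 0 0 -15 0; -0.28 0 0 -15 0",
)

```text
time: 10.28
tool_pos: [0.4751, 0.3045, 0.1683]
ee_rot: [3.141, -0.0, 2.274]
wrist_force: [-0.4, -0.1, 0.5]
width: 0.0603
```

servo_tool(
  series="-0.1 -0.8 -0.3 0 0.03; -0.1 -2.5 -1 0 0.1; -0.1 -4.5 -1.7 0 0.18; -0.1 -7 -2.6 0 0.26; -0.1 -9.5 -3.6 0 0.34; -0.1 -12 -4.5 0 0.42; -0.1 -14.5 -5.5 0 0.5; -0.1 -17 -6.4 0 0.58; -0.1 -19.5 -7.4 0 0.66; -0.1 -22 -8.3 0 0.74; -0.1 -24.3 -9.2 0 0.82; -0.1 -26 -9.8 0 0.88; -0.1 -27 -10.2 0 0.92; -0.1 -27.2 -10.3 0 0.93; -0.1 -27.2 -10.3 0 0.93; -0.1 -27.2 -10.3 0 0.93; -0.1 -27.2 -10.3 0 0.93",
)

```text
time: 11.7
tool_pos: [0.572, 0.0315, 0.1682]
ee_rot: [-3.141, -0.0, 1.346]
wrist_force: [-0.7, 0.4, -0.2]
width: 0.0513
```

```bash
python3 - <<'E'
from h import *
i,d=snapshot("top");w=world("top",d);a=i[95:255,145:295]
j,_=snapshot("scene");b=j[130:240,140:290]
save("m3",np.vstack([a,b]),2)
# bottle standing
m=(abs(w[...,0]-.475)<.05)&(abs(w[...,1]-.305)<.05)
for lo,hi in((.07,.09),(.03,.07)):
    q=w[m&(w[...,2]>lo)&(w[...,2]<hi)];print(len(q),q.mean(0) if len(q) else 0)
z=np.load("top0.npz");i0,w0=z["i"],z["w"]
s=np.array([.5735,.0306])
r=np.hypot(*np.moveaxis(w0[...,:2]-s,-1,0));th=np.degrees(np.arctan2(w0[...,1]-s[1],w0[...,0]-s[0]))
m=(r>.068)&(r<.096)&(i0.max(2)<110)&(abs(w0[...,2]-.012)<.01)&(w0[...,0]<.56)
k,lab,st,ce=cv2.connectedComponentsWithStats(m.astype(np.uint8),connectivity=8)
for n in range(1,k):
    if st[n,4]>4:
        q=lab==n;wt=255.-i0[q].mean(1);print("well",st[n,4],ce[n],np.average(r[q],weights=wt),np.average(th[q],weights=wt))
E
```

```text
40 [0.47843283 0.30500421 0.07662407]
79 [0.47517583 0.29937775 0.05020503]
well 9 [261.88888889 201.33333333] 0.0812876700269799 -122.65487508315577
well 12 [219.5 205.5] 0.08234119318638868 136.46094779707138
well 10 [227.3 210.7] 0.08158167706564334 155.9726873621585
well 10 [246.5 212.5] 0.08171836920839103 -163.15696474045075
well 12 [236.5 213.5] 0.08229438410446323 176.08083451906217
```

View pics/m3.png

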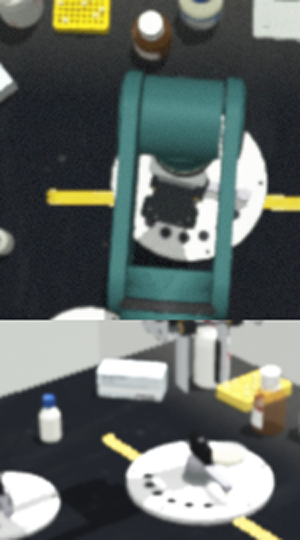

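The bottle stands upright clear of the deck (lower panel, px (50,420)), at about (0.477, 0.302). Five wells fit home at -103.4° and third at -163.4°. Descending on the knob.

servo_tool(
  series="-0.1 0 0.15 1 0.01; -0.1 0 0.15 3 0.01; -0.1 0 0.15 5.5 0.01; -0.1 0 0.15 8 0.01; -0.1 0 0.15 10 0.01; -0.1 0 0.15 11 0.01; -0.1 0 0.15 11.5 0.01; -0.1 0 0.15 11.8 0.01; -0.1 0 0.15 11.8 0.01; -0.1 0 0.15 11.8 0.01; 0.2 0 0.15 11.8 0.01; 0.5 0 0.15 11.8 0.01; 0.8 0 0.15 11.8 0.01; 0.9 0 0.15 11.8 0.01; 0.9 0 0.15 11.8 0.01; 0.9 0 0.15 11.8 0.01; 0.9 0 0.15 11.8 0.01; 0.9 0 0.15 11.8 0.01; 0.9 0 0.15 11.8 0.01",
)

```text
time: 13.38
tool_pos: [0.572, 0.0306, 0.0506]
ee_rot: [-3.137, 0.0, 1.334]
wrist_force: [-5.3, 1.0, 3.9]
width: 0.0138
```

```bash
python3 -c "
from h import *
o=robot.get_obs();print(o['tool_pos'],o['ee_rot'],o['wrist_force'],o['wrist_torque'],o['width'],o['joint_positions'])"
```

```text
[0.57202131 0.03056295 0.05056531] [-3.13723657e+00  2.84736733e-04  1.33423856e+00] [-5.28133756  1.03055495  3.88860998] [0.05061665 0.93951942 0.04355571] 0.01382333207761391 [-4.59246609e-02  2.20550216e-01  1.53230516e+00  5.54549848e-04
  1.39306843e+00  1.90534500e-01]
```

Gripped (13.8 mm). Remove the 1.5 mm side offset, then turn to click 1.

servo_tool(
  series="0.9 0 -0.1 0 0; 0.9 0 -0.15 0 0; 0.9 0 -0.15 0 0; 0.9 0 -0.15 0 0.04; 0.9 0 -0.15 0 0.08; 0.9 0 -0.15 0 0.12; 0.9 0 -0.15 0 0.16; 0.9 0 -0.15 0 0.2; 0.9 0 -0.15 0 0.24; 0.9 0 -0.15 0 0.28; 0.9 0 -0.15 0 0.32; 0.9 0 -0.15 0 0.35; 0.9 0 -0.15 0 0.35; 0.9 0 -0.15 0 0.35; 0.9 0 -0.15 0 0.35",
)

```text
time: 14.63
tool_pos: [0.5722, 0.0305, 0.0506]
ee_rot: [-3.141, 0.0, 0.984]
wrist_force: [-3.3, 0.9, 3.7]
width: 0.0137
```

```bash
cat > arm.py <<'E'
from h import *
import sys
o=robot.get_obs();print(o['tool_pos'],o['ee_rot'],o['wrist_force'],o['wrist_torque'],o['width'],o['joint_positions'][5])
s=np.array([.5735,.0306])
for n in("top","scene"):
    i,d=snapshot(n);w=world(n,d)
    r=np.hypot(*np.moveaxis(w[...,:2]-s,-1,0))
    m=(r>.045)&(r<.1)&(w[...,2]>.03)&(w[...,2]<.056)
    k,lab,st,ce=cv2.connectedComponentsWithStats(m.astype(np.uint8),connectivity=8)
    for j in range(1,k):
        if st[j,4]>12:
            q=w[(lab==j)&(w[...,2]>.042)]
            if len(q)>6:
                e=q[:,:2].mean(0)-s;print(n,len(q),ce[j],q.mean(0).round(4),"ang",np.degrees(np.arctan2(e[1],e[0])),"index",-103.4-np.degrees(np.arctan2(e[1],e[0])))
    if n==(sys.argv+["",""])[1]: save(sys.argv[2],i[170:235,190:290] if n=="scene" else i[135:235,185:295],6)
E
python3 arm.py scene s4
```

```text
[0.57222808 0.03050333 0.0505781 ] [-3.14094074e+00  1.90742885e-04  9.84471318e-01] [-3.33682441  0.92840213  3.68007136] [0.12864686 0.81688152 0.0873552 ] 0.013668631352224576 0.540510835843837
top 26 [263.17241379 201.03448276] [ 0.5273 -0.0402  0.0471] ang -123.1664430566426 index 19.7664430566426
scene 51 [243.36923077 211.70769231] [ 0.5313 -0.0321  0.0456] ang -123.96499917291673 index 20.56499917291673
```

View pics/s4.png

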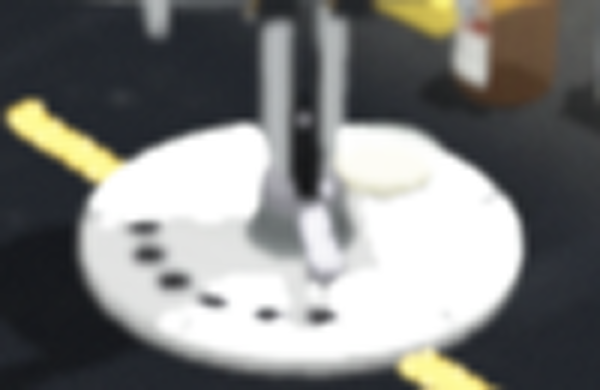

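The arm follows without slip: spout over well 1 (crop (320,315)), index ≈20°. Continue slowly to just short of the third.

servo_tool(
  series="0.9 0 0 0 0.04; 0.9 0 0 0 0.08; 0.9 0 0 0 0.12; 0.9 0 0 0 0.16; 0.9 0 0 0 0.2; 0.9 0 0 0 0.24; 0.9 0 0 0 0.28; 0.9 0 0 0 0.32; 0.9 0 0 0 0.35; 0.9 0 0 0 0.35; 0.9 0 0 0 0.35",
)

```text
time: 15.65
tool_pos: [0.5724, 0.0304, 0.0506]
ee_rot: [-3.142, 0.0, 0.635]
wrist_force: [-3.1, -0.5, 4.0]
width: 0.0135
```

```bash
python3 arm.py
```

```text
[0.57237497 0.03035652 0.05056423] [-3.14150672e+00  2.43985701e-04  6.34721366e-01] [-3.07898657 -0.54776679  4.00627546] [0.07072756 0.94549913 0.12787193] 0.013532799763805139 0.890222090856121
top 30 [250.07894737 200.71052632] [ 0.5277 -0.0029  0.0456] ang -143.79469575293274 index 40.39469575293273
scene 47 [235.25396825 211.19047619] [ 0.5149 -0.0147  0.0459] ang -142.29406098337893 index 38.89406098337892
```

servo_tool(
  series="0.9 0 0 0 0.04; 0.9 0 0 0 0.08; 0.9 0 0 0 0.12; 0.9 0 0 0 0.16; 0.9 0 0 0 0.2; 0.9 0 0 0 0.23; 0.9 0 0 0 0.26; 0.9 0 0 0 0.29; 0.9 0 0 0 0.31; 0.9 0 0 0 0.33; 0.9 0 0 0 0.34; 0.9 0 0 0 0.34; 0.9 0 0 0 0.34; 0.9 0 0 0 0.34",
)

```text
time: 16.92
tool_pos: [0.5725, 0.0302, 0.0506]
ee_rot: [3.141, 0.0, 0.294]
wrist_force: [-3.6, -2.4, 5.7]
width: 0.0136
```

```bash
python3 arm.py scene s5
```

```text
[0.57250087 0.03019073 0.05055431] [3.14118819e+00 7.56326905e-05 2.93961734e-01] [-3.6323931  -2.44883145  5.65361258] [-0.12082317  0.96062981  0.12372644] 0.013593037280577794 1.2309571251796534
top 69 [245.5 207.5] [0.5063 0.01   0.0465] ang -162.97592114293474 index 59.57592114293473
scene 51 [227.88888889 209.59722222] [0.5041 0.006  0.0457] ang -160.4824624631493 index 57.082462463149284
```

View pics/s5.png

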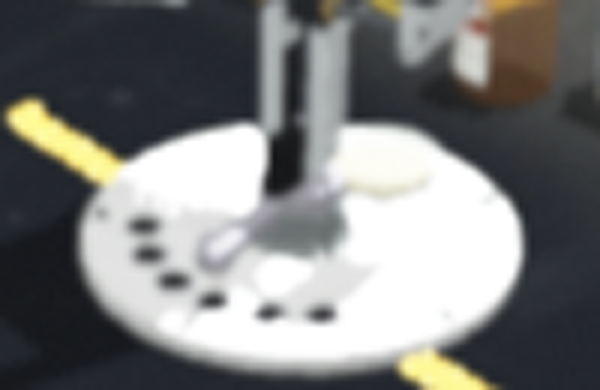

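Spout boss (crop (215,250)) is above the third well (213,300), index ≈59.6°. Nudge the last half degree and verify.

servo_tool(
  series="0.9 0 0 0 0.005; 0.9 0 0 0 0.01; 0.9 0 0 0 0.01; 0.9 0 0 0 0.01; 0.9 0 0 0 0.01; 0.9 0 0 0 0.01",
)

```text
time: 17.52
tool_pos: [0.5725, 0.0302, 0.0506]
ee_rot: [3.141, 0.0, 0.284]
wrist_force: [-3.8, -2.6, 4.8]
width: 0.014
```

```bash
python3 arm.py; python3 - <<'E'
from h import *
s=np.array([.5735,.0306]);c=[]
for n in("top","scene"):
    i,d=snapshot(n);w=world(n,d)
    b=cv2.resize(i,None,fx=6,fy=6,interpolation=cv2.INTER_CUBIC)
    for a,col in((55,(255,0,0)),(60,(0,200,0)),(65,(0,0,255))):
        t=np.radians(-103.4-a);P=[[s[0]+r*np.cos(t),s[1]+r*np.sin(t),.048] for r in(.05,.092)]
        q=(project(n,P)*6+3).astype(int);cv2.line(b,q[0].tolist(),q[1].tolist(),col,1)
    x,y=q[1];c.append(b[y-190:y+110,x-200:x+250])
    if n=="top":
        m=(abs(w[...,0]-.475)<.05)&(abs(w[...,1]-.305)<.05)&(w[...,2]>.07);print("bottle",m.sum(),w[m].mean(0),w[m].max(0))
        z=np.load("top0.npz");dd=np.abs(w[...,2]-z["w"][...,2])
save("f6",np.vstack([x for x in c]))
E
```

```text
[0.57253238 0.03016661 0.05058421] [3.14109462e+00 3.79429935e-05 2.83624306e-01] [-3.76416381 -2.55954938  4.81224381] [-0.24536721  1.04667789  0.12953495] 0.013968814383989742 1.241316359175522
top 79 [245.30588235 207.57647059] [0.5063 0.0106 0.0466] ang -163.39094167371206 index 59.99094167371206
scene 54 [227.66233766 209.55844156] [0.5043 0.007  0.0456] ang -161.14016653433106 index 57.74016653433105
bottle 39 [0.47838369 0.30525732 0.07623296] [0.48714064 0.31531743 0.08276182]
```

View pics/f6.png

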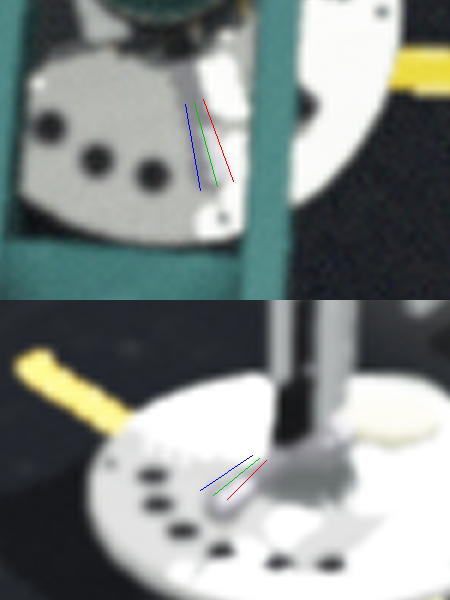

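```bash
python3 -c "
from h import *
print(robot.close_job())"
```

```text
the job is handed in; nothing more can be done
None
```

The job is handed in at about 18 s: the bottle is off the deck and the arm is held at the third click. I used the larger distributor (deck radius measured at about 115 mm).

- **Bottle:** I lifted it off the deck and stood it on the bench at about (0.477, 0.304). I confirmed contact with the bench by a 10 N touch before letting go. It showed upright in the picture after release, and its top was still at the right height and place in the last depth reading.
- **Knob:** I pinched the bar and turned it clockwise, stopping at clicks 1, 2 and 3 in order. The job ended with the knob still gripped and no slip seen (grip width 14 mm).
- **Final angle:** The tool had turned 1.050 rad from home and the top camera read 60.0°, against a target of 1.047 rad (60°). The scene camera read 57.7°, which disagrees. I put that down to it also seeing the arm's near side face, but I did not test this further.
- **Forces:** Wrist force stayed near 5 N while turning and holding.
- **Bystanders:** I did not measure the other things again afterwards. The planned moves kept clear of them, and those visible in the later pictures looked undisturbed.

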